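Set the feed dial behind its sliding cover

ROBOT

A 7-joint arm with a two-finger parallel gripper is mounted at the origin on the work surface. World frame = base frame: x ahead of the robot, y to its left, z up, the work surface at z = 0. Lengths are in m, angles in degrees, forces in N, time in s.
With the tool pointing down it reaches from about 0.425 to 1.025 m from the base axis. Payload 3.6 kg.
Tool frame: the origin (TCP) lies at the very end of the fingers, on their centre line; the grasp point (between the pads) lies 19 mm behind it; z points along the fingers, x is the direction in which the jaws open and shut, and the axes are right-handed (so a half turn about z gives the same grasp; the last joint's range is limited). The gripper opens to 85 mm and grips with 20 to 120 N. Pads are 22 mm wide; open, the fingers measure 114 mm over their backs; the gripper's body (76 mm by 85 mm) begins 54 mm behind the grasp point. The pads swing forward as they close: fully open they stand 13 mm farther back than shut.
Start: joints at [-70.846, 33.873, 2.773, 92.16, -1.908, 54.013, -1.931], TCP at [0.301, 0.66, 0.231] pointing down, gripper open.
Joint ranges: [-153.93, 153.93], [-27.13, 128.08], [-72.61, 78.16], [10.71, 143.7], [-87.88, 267.88], [4.46, 118.87], [-176.78, 176.78]. Speed limits (degrees/s): [147.25, 147.25, 180, 180, 180, 180, 180].

INTERFACE

Orientations are given as a 3x3 rotation matrix whose columns are the frame's x, y, z axes.
In Python, from station import env gives the robot as it stands.
- The arm moves only by the tool play_rows, never from a script. Its argument "steps" is text: rows parted by semicolons, each of 7 numbers parted by spaces: the shift along the world's x, y, z in cm, then the turn, a rotation vector about the world's x, y, z in rad, then the gripper command: -1 is shut, 1 is fully open, values between are in proportion. A call has 1 to 12 rows; each row shifts and turns the pose as measured when the row begins; what a row does not reach is not made up. A row lasts 1/8 s, in which the tool goes at most 62.5 mm and 10.7 degrees, less where a joint would pass 70% of its speed; a pose out of reach is approached as far as the arm can. A call is refused whole if a number of a shift passes 6.25 or a number of a turn 0.188, either way. A call with a gripper value outside its range is refused whole. The fingers move at their own pace and stop on an object; "force" is the grip in N (left out, the last holds). Time passes only in rows, so rows that do not move let the fingers close. It gives the time, the measured TCP pose, the force and the opening at its end, in the units of the state.
- env.get_state(): the state, without advancing time (a new reading comes with each control period).
- env.snapshot(name): name is "scene" or "side" or "wrist"; returns the picture (400x640x3 uint8, red, green, blue); there is no depth.
- env.calibration(name): a dict with "fov_y" (degrees; the focal length in pixels is half the picture's height over the tangent of half this angle, whatever the lens; pixels are square), "cx", "cy" (the principal point, pixels), "world_from_camera" (4x4, takes a point from camera to world coordinates). Camera axes: x right, y up, looking along -z (the intrinsics and any distortion apply to the point x, -y, -z); pixel columns grow to the right and rows downward; lengths in m; the calibration is good to about 2 mm. The wrist camera is an equidistant fisheye: a pixel r from the principal point sees the ray r / f radians off the axis. A picture is of the moment at which its call begins: read the wrist's pose just before it. calibration takes no time and is no camera call; for the wrist camera it gives the pose at the moment of the call.
- env.finish_job(): hands the job in, once; it reports no verdict.
The state is a dict: "time_s": time; "qpos": joint angles; "joint_velocities": joint speeds; "joint_torque": joint torques, N m; "position": TCP position; "tcp_rot": TCP orientation; "contact_force": force on the tool from outside, world axes, zero at the start; "moment": the same for the moment, N m; "opening": finger opening in m.
Only numpy, scipy, OpenCV 4.12 (cv2) and the standard library are available. Lean on these libraries where they do the work, as an engineer would, in place of code of your own. Each camera call takes 0.05 s, during which the arm holds its last target.

TASK

On the feed-setting box, press on the flat steel cover and slide it fully open, reach through the round guard opening and turn the sunken dial until its pointer is in line with the small raised tab on the ring around it, without shifting that tab. Then slide the cover fully shut again, and leave the other things on the bench where they are.

Things in the scene. Friction and masses are not known exactly. Their poses are not given: they have to be found in the camera images.
- feed_box: Painted metal box fixed to the bench, 230 (x) x 150 (y) x 100 mm high, plus 12 mm wide foot flanges on its long sides and a 42 mm shaft stub on its +x end. Origin: centre of its underside; z up, x along its length, away from the robot at zero yaw. On its top two guide rails run along x (between y = +-52 and +-62 mm, 9 mm high) with a 6 mm high stop bar across each end.
- guard_opening (a point): Centre of the round opening, 88 mm in diameter, in the 5 mm thick guard plate that forms the box's top, level with its upper face, 100 mm above the bench, at x = +52, y = 0 mm of the box. Below is a well with its floor 40 mm above the bench; the dial's axis is on the centre of the opening. The cover hides it when shut. Axes as the box's.
- cover (a joint): How far the cover is slid open, m: 0 fully shut over the opening (against the stop at the box's +x end), 0.100 fully open (slid along the box's -x, towards the robot). It is held between the rails, cannot be lifted off, resists with about 1.2 N of friction and stays where it is left.
- cover_top (a point): Centre of the upper face of the cover, a bare flat steel plate 104 (x) x 100 (y) x 5 mm with shallow flat ribs in its middle and no handle; the face is 105 mm above the bench. Axes as the box's. At joint 0 it is straight above the dial's axis.
- dial (a joint): Angle of the dial, rad, 0 to 1.9 between stops; grows clockwise seen from above. Turning it takes about 0.04 N m; it stays where it is left.
- dial_grip (a point): Point on the dial's upright axis, 75 mm above the bench. Black dial: disc 48 mm in diameter (42 to 50 mm above the bench) with a bar grip 44 mm long, 14 mm wide, 50 to 82 mm above the bench (top 18 mm below the guard's). x axis: along the bar to its pointer end (white line on that half of its top, small nose beyond the disc); z up.
- marker (a joint): Angle of the ring that carries the tab, rad, on the dial's scale: the pointer is in line with the tab when both joint values are equal. The tab always starts 0.6 to 1.45 rad clockwise of the pointer. The ring is stiff (0.5 N m) and must not be turned.
- marker_tip (a point): Top of the raised dark steel tab, 10 (radially) x 9 mm and 8 mm high, on the thin ring around the dial in the well; 37 mm from the dial's axis, 49 mm above the bench. x axis: outwards from the dial's axis through the tab; z up.
- wrench: Bystander: loose steel open-ended wrench 180 mm long, lying flat beside the box; origin under its middle.
- oil_can: Bystander: loose round steel oil can with a thin spout, 64 mm in diameter, 150 mm high; origin at the centre of its underside.
- vee_block: Bystander: loose dark steel vee block 70 x 50 x 45 mm with a V groove in its top; origin at the centre of its underside.

How it is judged:
By the outcome, as a careful person would: the job done as asked, in the order asked, and still so for the second after the job is handed in, with the robot touching nothing.
It also fails if it takes over 64 s, if anything falls off the work surface, if the arm or the gripper's body presses on something with over 40 N, if the wrist force passes 120 N, or if a joint passes its speed limit or range.

## Working session

There is one attempt and no reset: what is moved stays moved. The work goes in short steps, Python scripts to look and compute and a tool call to move; the robot and the scene stay as the last step left them, time stands still between calls to the robot, and variables do not carry over. Pictures are saved under pics/ and viewed, and the job is handed in when it is done.

Besides the shell and the picture viewer there is one more tool, called after ">>>" as name(argument=value, ...) on one line, values as JSON. play_rows: Moves the arm, as the interface text tells. Its arguments: {"type":"object","properties":{"steps":{"type":"string"},"force":{"type":"number"}},"required":["steps"]}

```bash
ls; mkdir -p pics
python3 - <<'E'
from station import env
import cv2
s=env.get_state(); print(s)
for n in ["scene","side","wrist"]:
    c=env.calibration(n); print(n,c)
    cv2.imwrite(f"pics/{n}0.png",cv2.cvtColor(env.snapshot(n),cv2.COLOR_RGB2BGR))
E
```

```text
pics
{'time_s': 0.0, 'qpos': array([-70.84579557,  33.9252876 ,   2.76661579,  92.23634623,
        -1.90687657,  54.01160515,  -1.931738  ]), 'joint_velocities': array([-0.03270898, -0.07402579,  0.02974962, -0.04531947,  0.01890431,
       -0.06903592, -0.06814562]), 'joint_torque': array([ 1.27086023e-04, -5.48688269e+01,  1.54678065e+00, -1.98123139e+01,
        9.45444626e-03,  8.66543414e-03,  3.72720436e-06]), 'position': array([0.30043257, 0.65891882, 0.23014653]), 'tcp_rot': array([[ 4.14793369e-01,  9.09915284e-01, -7.98008841e-04],
       [ 9.09912937e-01, -4.14794115e-01, -2.07103972e-03],
       [-2.21548006e-03,  1.32934973e-04, -9.99997537e-01]]), 'contact_force': array([ 1.13052952, -0.30344122, -0.09146533]), 'moment': array([ 0.03545738,  0.00798021, -0.01158318]), 'opening': 0.08545294231994313}
scene {'fov_y': 46.73897561247554, 'cx': 320.0114383851464, 'cy': 201.84629630414642, 'world_from_camera': array([[-0.82199744, -0.37201303,  0.43119196,  1.14452755],
       [ 0.56915973, -0.51081872,  0.64429918,  0.79101778],
       [-0.01942676,  0.77502938,  0.63162652,  0.82255822],
       [ 0.        ,  0.        ,  0.        ,  1.        ]])}
side {'fov_y': 43.2819930206718, 'cx': 319.19004150614677, 'cy': 193.0077558851595, 'world_from_camera': array([[ 0.96372564,  0.13086998, -0.23260682,  0.36798142],
       [-0.26617549,  0.53522896, -0.8016736 , -0.99677178],
       [ 0.0195829 ,  0.83450765,  0.55064825,  0.79298908],
       [ 0.        ,  0.        ,  0.        ,  1.        ]])}
wrist {'fov_y': 65.70646984690485, 'cx': 318.86951131599943, 'cy': 197.92909912631956, 'world_from_camera': array([[ 0.41536544, -0.8708658 , -0.26280089,  0.23380384],
       [ 0.90965313,  0.39712704,  0.12174277,  0.68927212],
       [-0.00165627, -0.28962539,  0.95713865,  0.37204896],
       [ 0.        ,  0.        ,  0.        ,  1.        ]])}
```

View pics/scene0.png

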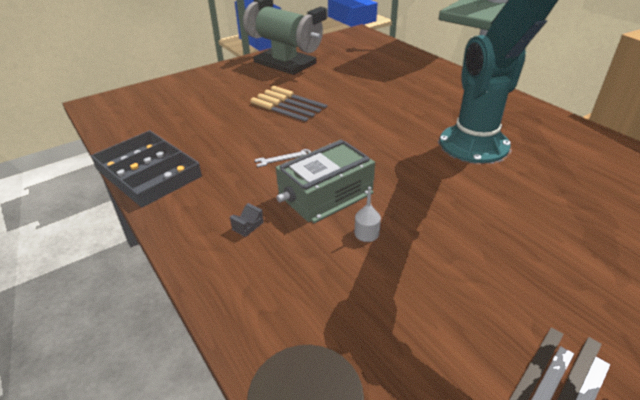

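View pics/side0.png

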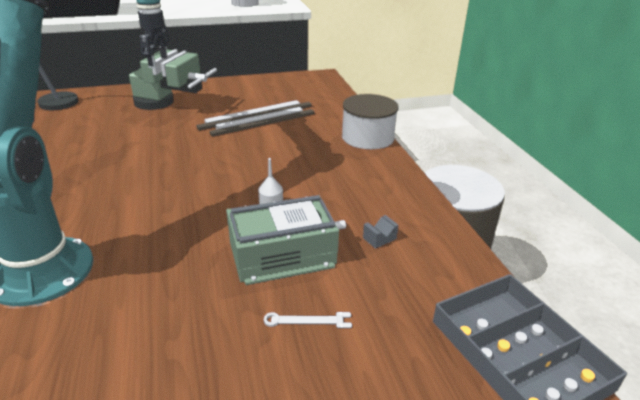

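View pics/wrist0.png

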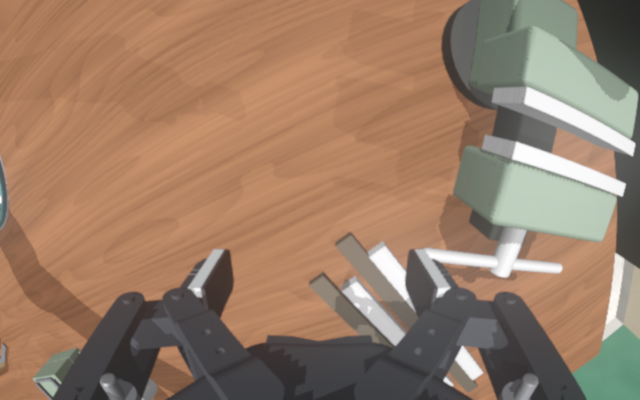

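The scene view shows the box (about 325,180) with the cover on its far half, the oil can at (368,222), the vee block at (246,220) and the wrench at (283,158). Next I enlarge it to get pixel corners.

```bash
cat > h.py <<'E'
import numpy as np, cv2
from station import env
def f_of(c): return 200/np.tan(np.radians(c["fov_y"]/2))
def ray(c,u,v,fish=False):
    f=f_of(c); x=(u-c["cx"]);y=(v-c["cy"])
    if fish:
        r=np.hypot(x,y); th=r/f; d=np.array([np.sin(th)*x/max(r,1e-9),-np.sin(th)*y/max(r,1e-9),-np.cos(th)])
    else: d=np.array([x/f,-y/f,-1])
    T=c["world_from_camera"]; d=T[:3,:3]@d
    return T[:3,3],d/np.linalg.norm(d)
def plane(c,u,v,z,fish=False):
    o,d=ray(c,u,v,fish); return o+d*(z-o[2])/d[2]
def proj(c,p,fish=False):
    T=c["world_from_camera"]; q=T[:3,:3].T@(np.asarray(p)-T[:3,3]); f=f_of(c)
    x,y,z=q[0],-q[1],-q[2]
    if fish:
        r=np.hypot(x,y); th=np.arctan2(r,z); return np.array([c["cx"]+f*th*x/r,c["cy"]+f*th*y/r])
    return np.array([c["cx"]+f*x/z,c["cy"]+f*y/z])
def save(name,fn,crop=None,k=1):
    im=cv2.cvtColor(env.snapshot(name),cv2.COLOR_RGB2BGR); cv2.imwrite(f"pics/raw_{fn}.png",im)
    if crop: u0,v0,u1,v1=crop; im=im[v0:v1,u0:u1]
    cv2.imwrite(f"pics/{fn}.png",cv2.resize(im,None,fx=k,fy=k,interpolation=cv2.INTER_CUBIC));
E
python3 - <<'E'
import cv2
a=cv2.imread("pics/scene0.png")[130:250,220:400]; cv2.imwrite("pics/sc_crop.png",cv2.resize(a,None,fx=4.4,fy=4.4,interpolation=cv2.INTER_CUBIC))
a=cv2.imread("pics/side0.png")[150:290,220:400]; cv2.imwrite("pics/si_crop.png",cv2.resize(a,None,fx=4.2,fy=4.2,interpolation=cv2.INTER_CUBIC))
E
```

```text
(no output)
```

View pics/sc_crop.png

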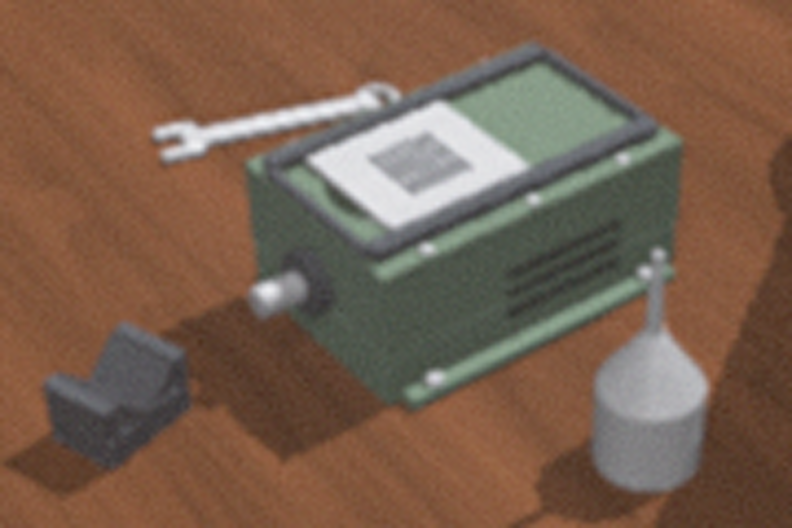

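View pics/si_crop.png

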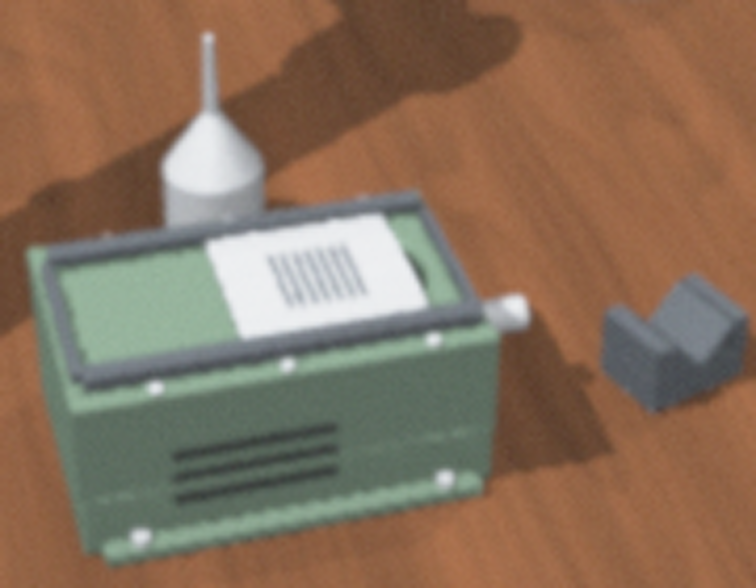

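Run:
```python
from h import *
cs=env.calibration("scene"); cd=env.calibration("side")
A=[(682,140),(378,275),(247,165)]
print("scene box");
for u,v in A: print(plane(cs,220+u/4.4,130+v/4.4,.1).round(4))
print("side box")
for u,v in [(28,252),(75,405),(497,328)]: print(plane(cd,220+u/4.2,150+v/4.2,.1).round(4))
# cover quad via mask
for n,c,r in (("scene",cs,(220,130,400,250)),("side",cd,(220,150,400,290))):
    im=cv2.imread(f"pics/{n}0.png"); h=cv2.cvtColor(im,cv2.COLOR_BGR2HSV)
    m=((h[...,1]<30)&(h[...,2]>170)).astype(np.uint8); mm=np.zeros_like(m); mm[r[1]:r[3],r[0]:r[2]]=m[r[1]:r[3],r[0]:r[2]]
    cn=max(cv2.findContours(mm,0,2)[0],key=cv2.contourArea); 
    hull=cv2.convexHull(cn); q=cv2.approxPolyDP(hull,4,True)[:,0]; print(n,cv2.contourArea(cn),q.tolist())
    P=[plane(c,u,v,.105) for u,v in q]
    for p in P: print(p.round(4))
    if len(P)==4: print("c",np.mean(P,0), [np.linalg.norm(P[i]-P[i-1]).round(4) for i in range(4)])
```

```text
scene box
[ 4.295e-01 -3.000e-04  1.000e-01]
[0.6588 0.002  0.1   ]
[ 0.6636 -0.1385  0.1   ]
side box
[ 0.429  -0.0062  0.1   ]
[ 0.4362 -0.1466  0.1   ]
[ 0.6644 -0.137   0.1   ]
scene 730.0 [[339, 168], [309, 181], [290, 166], [320, 153]]
[ 0.5312 -0.0294  0.105 ]
[ 0.629  -0.0283  0.105 ]
[ 0.6328 -0.1158  0.105 ]
[ 0.5306 -0.1202  0.105 ]
c [ 0.58090568 -0.07343724  0.105     ] [np.float64(0.0908), np.float64(0.0978), np.float64(0.0875), np.float64(0.1023)]
side 1066.0 [[321, 220], [277, 230], [269, 208], [310, 201]]
[ 0.6327 -0.1044  0.105 ]
[ 0.5276 -0.1169  0.105 ]
[ 0.5262 -0.029   0.105 ]
[ 0.6277 -0.0237  0.105 ]
c [ 0.57853482 -0.06849589  0.105     ] [np.float64(0.0809), np.float64(0.1059), np.float64(0.0879), np.float64(0.1016)]
```

>>> play_rows(steps="2 -5.5 1 0 0 -0.1 -1;2 -5.5 1 0 0 -0.1 -1;2 -5.5 1 0 0 -0.1 -1;2 -5.5 1 0 0 -0.1 -1;2 -5.5 1 0 0 -0.1 -1;2 -5.5 1 0 0 -0.1 -1;2 -5.5 0 0 0 -0.1 -1;2 -5.5 0 0 0 -0.1 -1;2 -5.5 0 0 0 -0.1 -1;2 -5.5 0 0 0 -0.1 -1;2 -5.5 0 0 0 -0.1 -1;2 -5.5 0 0 0 -0.1 -1")

```text
time_s: 1.65
position: [0.5401, -0.0165, 0.2902]
tcp_rot: [[0.996, -0.084, 0.002], [-0.084, -0.996, 0.005], [0.001, -0.005, -1.0]]
contact_force: [1.6, 0.8, -0.2]
opening: -0.0001
```

Run:
```python
from h import *
c=env.calibration("wrist"); np.save("cw1.npy",c,allow_pickle=True)
save("wrist","w1"); print(env.get_state()["qpos"].round(1), c["world_from_camera"].round(3).tolist())
for n,p in (("cover",(.58,-.071,.105)),("dial",(.599,-.069,.082)),("tcp",(.54,-.0165,.29))): print(n,proj(c,p,True))
```

```text
[-25.7  18.3  30.5 113.3 -11.7  50.9   5.2] [[0.996, 0.082, 0.023, 0.546], [-0.085, 0.955, 0.283, 0.056], [0.001, -0.284, 0.959, 0.432], [0.0, 0.0, 0.0, 1.0]]
cover [357.4526896  220.16775489]
dial [370.67229194 210.55649852]
tcp [317.94103809 254.46623718]
```

View pics/w1.png

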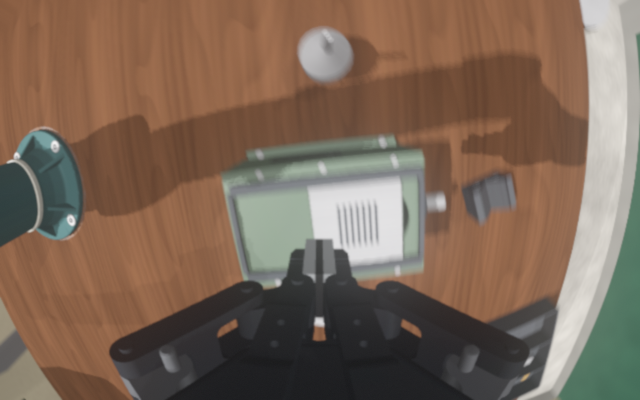

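```bash
python3 - <<'E'
from h import *
c=np.load("cw1.npy",allow_pickle=True).item()
for n,u,v,z in (("ribs",358,224,.105),("TL",222,174,.1),("TR",424,152,.1),("BR",424,274,.1),("railTLo",229,190,.109),("railTRo",425,172,.109),("cov TL",310,186,.105),("cov TR",402,177,.105),("covBR",404,262,.105),("can",326,60,.09),("stopR outer top",423,172,.106),("stopR outer bot",424,264,.106)):
    print(n,plane(c,u,v,z,True).round(4))
E
python3 -c "
import cv2;a=cv2.imread('pics/w1.png')[140:300,210:440];cv2.imwrite('pics/w1c.png',cv2.resize(a,None,fx=3.4,fy=3.4,interpolation=2))"
```

```text
ribs [ 0.5804 -0.0757  0.105 ]
TL [ 0.4316 -0.005   0.1   ]
TR [0.6606 0.001  0.1   ]
BR [ 0.665  -0.1561  0.1   ]
railTLo [ 0.4399 -0.0222  0.109 ]
railTRo [ 0.6585 -0.02    0.109 ]
cov TL [ 0.5301 -0.0267  0.105 ]
cov TR [ 0.6325 -0.0248  0.105 ]
covBR [ 0.6357 -0.1316  0.105 ]
can [0.5591 0.1091 0.09  ]
stopR outer top [ 0.6571 -0.0205  0.106 ]
stopR outer bot [ 0.6619 -0.1375  0.106 ]
```

View pics/w1c.png

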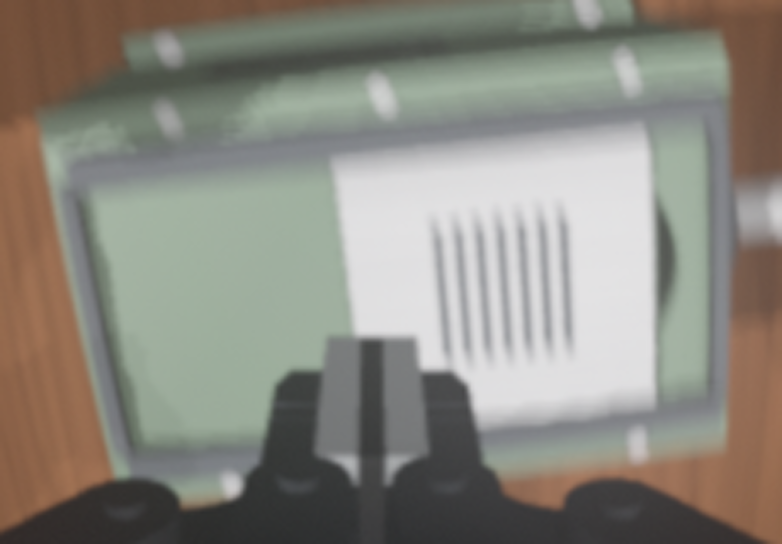

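>>> play_rows(steps="1.3 -1.95 -4 0 0 0 -1;1.3 -1.95 -4 0 0 0 -1;1.4 -1.95 -4 0 0 0 -1;0 0 -3.5 0 0 0 -1;0 0 -1 0 0 0 -1;0 0 -0.8 0 0 0 -1;0 0 0 0 0 0 -1")

```text
time_s: 2.58
position: [0.5859, -0.089, 0.1151]
tcp_rot: [[0.995, -0.1, 0.012], [-0.1, -0.995, -0.002], [0.013, 0.001, -1.0]]
contact_force: [0.2, 0.6, 1.0]
opening: -0.0
```

>>> play_rows(steps="-0.6 1.3 0 0 0 0 -1;0 0 0 0 0 0 -1;0 0 -0.5 0 0 0 -1;0 0 -0.3 0 0 0 -1;0 0 -0.3 0 0 0 -1")

```text
time_s: 3.2
position: [0.5816, -0.074, 0.1068]
tcp_rot: [[0.995, -0.098, 0.019], [-0.098, -0.995, -0.002], [0.019, 0.0, -1.0]]
contact_force: [-0.5, -1.0, 0.1]
opening: -0.0001
```

>>> play_rows(steps="0 0 -0.2 0 0 0 -1;0 0 -0.2 0 0 0 -1;0 0 -0.2 0 0 0 -1")

```text
time_s: 3.58
position: [0.5861, -0.074, 0.1051]
tcp_rot: [[0.995, -0.099, 0.027], [-0.099, -0.995, 0.001], [0.027, -0.003, -1.0]]
contact_force: [-1.2, 2.0, 12.9]
opening: 0.0002
```

>>> play_rows(steps="-1 0 -0.2 0 0 0 -1;-1 0 -0.2 0 0 0 -1;-1 0 -0.2 0 0 0 -1")

```text
time_s: 3.95
position: [0.5673, -0.0745, 0.1052]
tcp_rot: [[0.994, -0.1, 0.049], [-0.1, -0.995, -0.0], [0.049, -0.005, -0.999]]
contact_force: [0.6, 0.7, 10.8]
opening: 0.0002
```

Run:
```python
from h import *
c=env.calibration("wrist")
save("wrist","w2"); print(proj(c,env.get_state()["position"],True))
```

```text
[315.05552224 255.11281104]
```

View pics/w2.png

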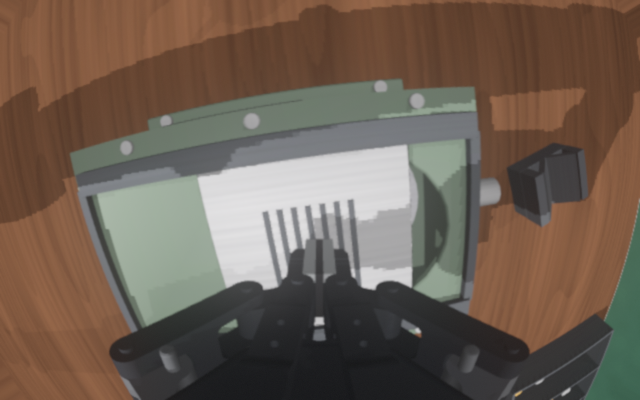

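>>> play_rows(steps="-1.2 0 -0.2 0 0.03 0 -1;-1.2 0 -0.2 0 0.03 0 -1;-1.2 0 -0.2 0 0.03 0 -1;-1.2 0 -0.2 0 0.03 0 -1")

```text
time_s: 4.5
position: [0.5315, -0.0757, 0.1052]
tcp_rot: [[0.994, -0.101, -0.046], [-0.101, -0.995, 0.0], [-0.046, 0.005, -0.999]]
contact_force: [1.2, 2.0, 12.8]
opening: 0.0001
```

>>> play_rows(steps="-1.2 0 -0.2 0 -0.01 0 -1;-1.2 0 -0.2 0 -0.01 0 -1;-1 0 -0.2 0 -0.01 0 -1;-0.8 0 -0.2 0 0 0 -1")

```text
time_s: 5.0
position: [0.5049, -0.0765, 0.1051]
tcp_rot: [[0.995, -0.102, 0.015], [-0.102, -0.995, -0.0], [0.015, -0.001, -1.0]]
contact_force: [1.0, 2.0, 13.1]
opening: -0.0001
```

>>> play_rows(steps="-0.8 0 -0.2 0 0.01 0 -1;-0.8 0 -0.2 0 0 0 -1;-0.8 0 -0.2 0 0 0 -1")

```text
time_s: 5.38
position: [0.4964, -0.0776, 0.1051]
tcp_rot: [[0.994, -0.102, 0.036], [-0.102, -0.995, -0.003], [0.036, -0.0, -0.999]]
contact_force: [5.0, 1.1, 7.6]
opening: -0.0003
```

>>> play_rows(steps="-0.8 0 -0.3 0 0.01 0 -1;-0.8 0 -0.3 0 0.01 0 -1;0 0 0.5 0 0 0 -1;0 0 3 0 0.02 0 -1;0 0 3 0 0 0 -1;1.5 0 3 0 0 0 -1;1.5 0 3 0 0 0 -1;1.5 0 2 0 0 0 -1;0 0 0 0 0 0 -1")

```text
time_s: 6.5
position: [0.5391, -0.0795, 0.2537]
tcp_rot: [[0.994, -0.106, 0.02], [-0.106, -0.994, -0.006], [0.02, 0.004, -1.0]]
contact_force: [-0.1, -0.9, -0.3]
opening: 0.0001
```

Run:
```python
from h import *
c=env.calibration("wrist"); np.save("cw3.npy",c,allow_pickle=True)
save("wrist","w3"); print(proj(c,(.599,-.073,.082),True),env.get_state()["qpos"].round(1))
```

```text
[371.57618898 165.58905524] [-20.3  21.1  31.1 116.1 -14.9  45.5  13.4]
```

View pics/w3.png

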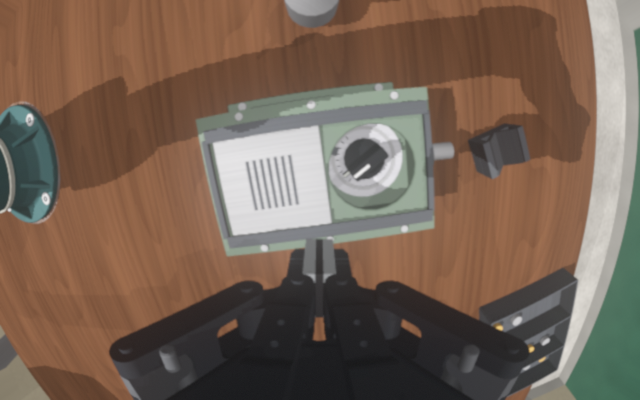

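>>> play_rows(steps="2 -1.5 0 0 0.01 0 -1;2 -1.5 0 0 0.01 0 -1;1.5 -1.5 -2 0 0 0 -1;0 0 -2 0 0 0 -1;0 0 0 0 0 0 -1")

```text
time_s: 7.18
position: [0.583, -0.1248, 0.203]
tcp_rot: [[0.994, -0.108, -0.024], [-0.108, -0.994, -0.002], [-0.024, 0.004, -1.0]]
contact_force: [-0.8, -0.3, -0.3]
opening: -0.0001
```

Run:
```python
from h import *
c=env.calibration("wrist"); np.save("cw4.npy",c,allow_pickle=True)
p=proj(c,(.599,-.073,.082),True);print(p)
im=cv2.cvtColor(env.snapshot("wrist"),cv2.COLOR_RGB2BGR); cv2.imwrite("pics/raw4.png",im)
u,v=int(p[0])-75,max(0,int(p[1])-70);print(u,v)
cv2.imwrite("pics/w4.png",cv2.resize(im[v:v+140,u:u+150],None,fx=4,fy=4,interpolation=2))
```

```text
[333.99420451 130.13675392]
258 60
```

View pics/w4.png

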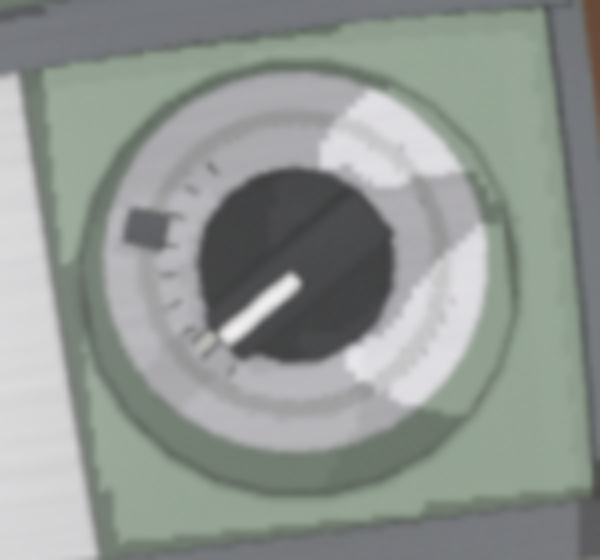

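View pics/raw4.png

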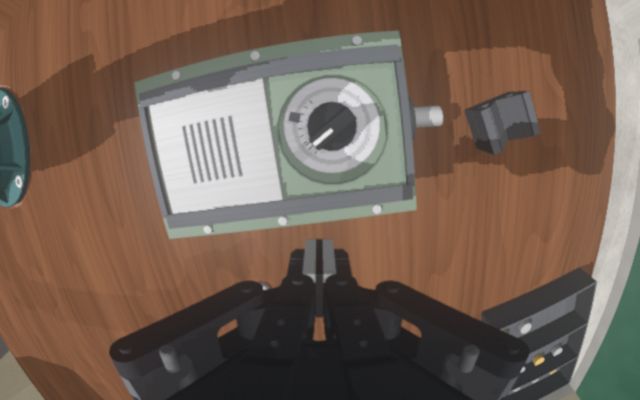

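Run:
```python
from h import *
c=np.load("cw4.npy",allow_pickle=True).item()
P=lambda u,v,z: plane(c,258+u/4,60+v/4,z,True)
im=cv2.imread("pics/raw4.png");g=cv2.cvtColor(im,cv2.COLOR_BGR2GRAY)
h=cv2.cvtColor(im,cv2.COLOR_BGR2HSV)
roi=np.zeros_like(g); roi[95:155,300:362]=1
m=((g<80)&(roi>0)).astype(np.uint8)
cn=max(cv2.findContours(m,0,2)[0],key=cv2.contourArea); 
roi=np.zeros_like(g); roi[105:125,283:303]=1
mt=((g<105)&(roi>0)).astype(np.uint8); M=cv2.moments(mt,True); tb=(M["m10"]/M["m00"],M["m01"]/M["m00"],M["m00"]); print("tab px",tb)
(cx,cy),r=cv2.minEnclosingCircle(cn);print("disc px",cx,cy,r)
d=P(296,265,.05); op=P(301,278,.1); op2=[P(82,278,.1),P(518,278,.1),P(301,60,.1),P(301,495,.1)]
print("disc",d,"mask",plane(c,cx,cy,.05,True),"opening",np.mean(op2,0),[x.round(4) for x in op2])
rc=[P(104,265,.041),P(488,265,.041),P(296,70,.041),P(296,452,.041)];print("ring",np.mean(rc,0))
a,b=P(298,278,.082),P(225,338,.082); v=b-a
print("line",a,b,"ang",np.degrees(np.arctan2(v[1],v[0])))
t=plane(c,tb[0],tb[1],.049,True); print("tab",t)
for ax in (d[:2],np.mean(op2,0)[:2]):
    w=t[:2]-ax; print("tab ang",np.degrees(np.arctan2(w[1],w[0])),np.hypot(*w))
# line offset from axis
n=np.array([-v[1],v[0]])/np.hypot(*v[:2]); print("line perp offset from disc",n@(a[:2]-d[:2]))
```

```text
tab px (294.28125, 116.875, 64.0)
disc px 331.4768981933594 127.24737548828125 24.74477195739746
disc [ 0.59802383 -0.0717055   0.05      ] mask [ 0.597434   -0.07260317  0.05      ] opening [ 0.59822031 -0.07095064  0.1       ] [array([ 0.5552, -0.0661,  0.1   ]), array([ 0.6412, -0.0748,  0.1   ]), array([ 0.6027, -0.0281,  0.1   ]), array([ 0.5938, -0.1149,  0.1   ])]
ring [ 0.59829558 -0.07178763  0.041     ]
line [ 0.59780106 -0.0723336   0.082     ] [ 0.58106265 -0.08349424  0.082     ] ang -146.30593141822192
tab [ 0.56347712 -0.05888331  0.049     ]
tab ang 159.63732922845782 0.03684947320729629
tab ang 160.84638670778867 0.03677920523106744
line perp offset from disc 0.0003990034495741731
```

>>> play_rows(steps="0.5 1.2 0 0 0 -0.17 -0.2;0.5 1.2 0 0 0 -0.17 -0.2;0.5 1.2 0 0 0 -0.17 -0.2;0 1.2 0 0 0 -0.17 -0.2;0 0 0 0 0 -0.1 -0.2;0 0 0 0 0 0 -0.2;0 0 0 0 0 0 -0.2")

```text
time_s: 8.1
position: [0.5957, -0.075, 0.2066]
tcp_rot: [[0.612, -0.791, -0.017], [-0.791, -0.612, 0.017], [-0.024, 0.003, -1.0]]
contact_force: [-0.4, -0.7, 0.0]
opening: 0.0343
```

>>> play_rows(steps="0.2 0.35 -2 -0.017 -0.017 -0.07 -0.2;0 0 -2 0 0 0 -0.2;0 0 -2 0 0 0 -0.2;0 0 0 0 0 0 -0.2;0 0 0 0 0 0 -0.2")

```text
time_s: 8.72
position: [0.598, -0.0732, 0.1449]
tcp_rot: [[0.556, -0.831, 0.003], [-0.831, -0.556, 0.002], [0.0, -0.003, -1.0]]
contact_force: [0.2, -0.5, -0.2]
opening: 0.0339
```

Run:
```python
from h import *
s=env.get_state();print(s["position"],s["qpos"].round(1),s["tcp_rot"].round(3))
c=env.calibration("wrist"); 
print(proj(c,(.598,-.0715,.082),True), proj(c,s["position"],True))
save("wrist","w5")
```

```text
[ 0.59800151 -0.07322033  0.14489155] [-23.4  36.9  38.4 113.4 -34.6  41.3 -20. ] [[ 0.556 -0.831  0.003]
 [-0.831 -0.556  0.002]
 [ 0.    -0.003 -1.   ]]
[315.92750155 213.17475939] [317.64261237 255.62550426]
```

View pics/w5.png

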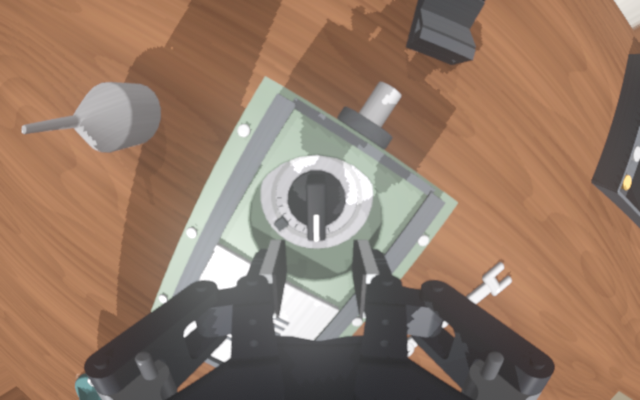

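>>> play_rows(steps="0 0.15 -2 0 0 0 -0.2;0 0 -2 0 0 0 -0.2;0 0 -1.5 0 0 0 -0.2;0 0 -1 0 0 0 -0.2;0 0 -0.5 0 0 0 -0.2;0 0 0 0 0 0 -0.2")

```text
time_s: 9.52
position: [0.598, -0.0715, 0.0699]
tcp_rot: [[0.556, -0.831, 0.003], [-0.831, -0.556, 0.002], [0.0, -0.003, -1.0]]
contact_force: [-0.4, 0.3, 0.2]
opening: 0.034
```

Free descent. A bit deeper, then grip.

>>> play_rows(steps="0 0 -1.1 0 0 0 -0.2;0 0 0 0 0 0 -0.4;0 0 0 0 0 0 -1;0 0 0 0 0 0 -1;0 0 0 0 0 0 -1;0 0 0 0 0 0 -1", force=30)

```text
time_s: 10.28
position: [0.5982, -0.0706, 0.0593]
tcp_rot: [[0.557, -0.831, 0.004], [-0.831, -0.557, 0.003], [-0.001, -0.005, -1.0]]
contact_force: [0.1, -0.0, -2.2]
opening: 0.0137
```

>>> play_rows(steps="0 0 0 0 0 -0.12 -1;0 0 0 0 0 -0.12 -1;0 0 0 0 0 -0.12 -1;0 0 0 0 0 -0.12 -1;0 0 0 0 0 -0.12 -1;0 0 0 0 0 0 -1")

```text
time_s: 11.02
position: [0.5983, -0.0712, 0.0593]
tcp_rot: [[-0.025, -1.0, 0.005], [-1.0, 0.025, -0.001], [0.001, -0.005, -1.0]]
contact_force: [0.4, 0.6, -1.3]
opening: 0.0134
```

>>> play_rows(steps="0 0 0 0 0 -0.12 -1;0 0 0 0 0 -0.12 -1;0 0 0 0 0 -0.07 -1;0 0 0 0 0 0 -1;0 0 0 0 0 0 -1")

```text
time_s: 11.65
position: [0.5983, -0.0715, 0.0594]
tcp_rot: [[-0.327, -0.945, 0.004], [-0.945, 0.327, -0.002], [0.001, -0.005, -1.0]]
contact_force: [-0.9, 0.1, -0.9]
opening: 0.0132
```

Run:
```python
from h import *
s=env.get_state();print(s["position"],s["qpos"].round(1),np.degrees(np.arctan2(s["tcp_rot"][1,0],s["tcp_rot"][0,0])),s["opening"])
c=env.calibration("wrist"); np.save("cw6.npy",c,allow_pickle=True)
save("wrist","w6",(200,100,440,280),3.2)
```

```text
[ 0.59825155 -0.07150044  0.05935091] [-26.8  48.1  44.8 115.8 -54.8  39.7 -55.1] -109.10040084740388 0.013209369032115005
```

View pics/w6.png

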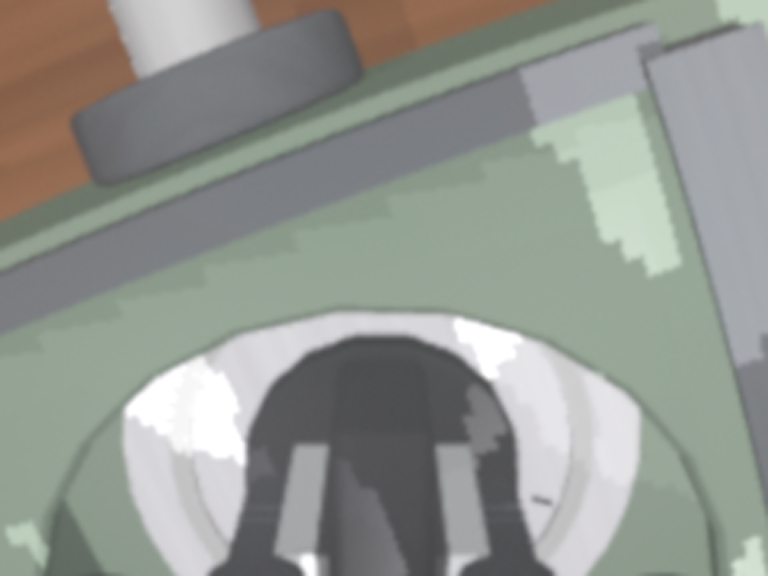

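>>> play_rows(steps="0 0 0 0 0 0 -0.4;0 0 0 0 0 0 -0.3;0 0 0 0 0 0 -0.3;0 0 1.5 0 0 0 -0.3;0 0 3 0 0 0 -0.3;0 0 4 0 0 0 -0.3;-1 0.4 4 0 0 0 -0.3;-1.5 0.5 1 0 0 0 -0.3;-1.5 0.5 0 0 0 0 -0.3;-1.5 0.5 0 0 0 0 -0.3;0 0 0 0 0 0 -0.3;0 0 0 0 0 0 -0.3")

```text
time_s: 13.2
position: [0.5388, -0.0515, 0.2001]
tcp_rot: [[-0.327, -0.945, 0.003], [-0.945, 0.327, -0.001], [0.0, -0.003, -1.0]]
contact_force: [0.5, 0.2, -0.3]
opening: 0.0297
```

Run:
```python
from h import *
s=env.get_state();print(s["position"])
c=env.calibration("wrist"); np.save("cw7.npy",c,allow_pickle=True)
p=proj(c,(.598,-.0715,.082),True);print(p)
u,v=max(0,int(p[0])-75),max(0,int(p[1])-70);print(u,v)
save("wrist","w7",(u,v,u+150,v+140),4)
```

```text
[ 0.53876767 -0.0515451   0.20005169]
[317.87141547 121.49831437]
242 51
```

View pics/w7.png

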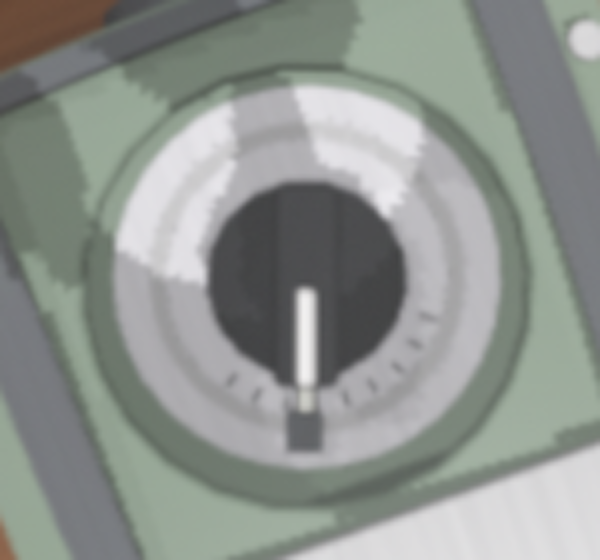

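Run:
```python
from h import *
c=np.load("cw7.npy",allow_pickle=True).item()
im=cv2.imread("pics/raw_w7.png");g=cv2.cvtColor(im,cv2.COLOR_BGR2GRAY).astype(float)
# tab: dark weighted centroid per region
def cen(r,wt):
    u0,v0,u1,v1=r; y,x=np.mgrid[v0:v1,u0:u1]; w=wt[v0:v1,u0:u1]; return (x*w).sum()/w.sum(),(y*w).sum()/w.sum()
tb=cen((310,152,327,166),np.clip(140-g,0,None)); print("tab",tb)
# white line: per-row centroid
pts=[]
for v in range(51+76,51+94):
    pts.append(cen((310,v,326,v+1),np.clip(g-120,0,None)))
pts=np.array(pts); W=np.array([plane(c,u,v,.082,True)[:2] for u,v in pts])
vx,vy,x0,y0=cv2.fitLine(W.astype(np.float32),cv2.DIST_HUBER,0,.001,.001).ravel()
if vx>0: vx,vy=-vx,-vy
print("pointer ang",np.degrees(np.arctan2(vy,vx)),pts[[0,-1]])
t=plane(c,*tb,.049,True)
ul,vl=242,51
ops=[plane(c,ul+u/4,vl+v/4,.1,True) for u,v in ((82,280),(528,280),(305,66),(305,508))]
rg=[plane(c,ul+u/4,vl+v/4,.041,True) for u,v in ((113,280),(500,280),(305,84),(305,467))]
dk=[plane(c,ul+u/4,vl+v/4,.05,True) for u,v in ((207,280),(406,280))]
for n,ax in (("op",np.mean(ops,0)),("ring",np.mean(rg,0)),("fixed",np.array([.598,-.0715])),):
    w=t[:2]-ax[:2]; print(n,ax[:2].round(4),"tab ang",np.degrees(np.arctan2(w[1],w[0])),np.hypot(*w), "line perp",-vy*(x0-ax[0])+vx*(y0-ax[1]))
print("disc x",np.mean(dk,0))
```

```text
tab (np.float64(317.67783417935703), np.float64(158.19661590524535))
pointer ang 160.8416 [[318.00879121 127.        ]
 [318.00869565 144.        ]]
op [ 0.5985 -0.072 ] tab ang 159.85894301142096 0.037227552156416426 line perp -0.0002238948552565458
ring [ 0.5973 -0.0717] tab ang 159.7459610644944 0.035997784329658784 line perp -0.00027377695417411373
fixed [ 0.598  -0.0715] tab ang 160.38172899423665 0.03659297451253388 line perp 0.00012084713682351204
disc x [ 0.5970732  -0.07180233  0.05      ]
```

Pointer and tab agree to under 1° (160.8° vs about 160.1°), and the tab hasn't moved from its first reading (159.6–160.8°). Now I close the cover.

>>> play_rows(steps="-1.5 -1 -2 0 0 0 -1;-1.5 -1 -2 0 0 0 -1;-1 -0.3 -2 0 0 0 -1;0 0 -1.5 0 0 0 -1;0 0 -0.7 0 0 0 -1;0 0 -0.3 0 0 0 -1;0 0 0 0 0 0 -1")

```text
time_s: 14.12
position: [0.5036, -0.0764, 0.1118]
tcp_rot: [[-0.324, -0.946, 0.007], [-0.946, 0.324, -0.005], [0.003, -0.009, -1.0]]
contact_force: [-0.6, -0.2, 0.4]
opening: 0.0001
```

>>> play_rows(steps="-0.4 0.2 -0.4 0 0 0 -1;0 0 -0.3 0 0 0 -1;0 0 -0.25 0 0 0 -1;0 0 -0.25 0 0 0 -1;1 0 -0.2 0 0 0 -1;1 0 -0.2 0 0 0 -1;1 0 -0.2 0 0 0 -1")

```text
time_s: 15.0
position: [0.5403, -0.073, 0.1051]
tcp_rot: [[-0.325, -0.945, 0.03], [-0.945, 0.326, 0.008], [-0.018, -0.026, -1.0]]
contact_force: [-1.4, 3.1, 14.1]
opening: 0.0001
```

>>> play_rows(steps="1 0 -0.2 0 0.01 0 -1;1 0 -0.2 0 0.01 0 -1;1 0 -0.2 0 0.01 0 -1;1 0 -0.2 0 0.005 0 -1")

```text
time_s: 15.5
position: [0.5871, -0.0715, 0.1051]
tcp_rot: [[-0.326, -0.945, 0.007], [-0.945, 0.326, 0.018], [-0.019, -0.001, -1.0]]
contact_force: [-1.6, 2.4, 13.0]
opening: 0.0001
```

Run:
```python
from h import *
save("wrist","w8")
```

```text
(no output)
```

View pics/w8.png

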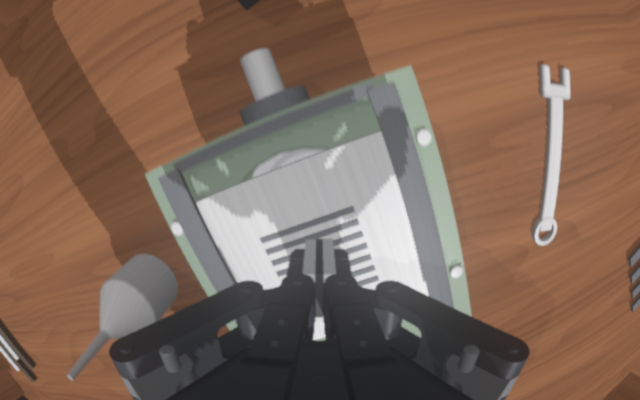

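>>> play_rows(steps="0.8 0 -0.2 -0.01 0 0 -1;0.8 0 -0.2 0 0 0 -1;0.8 0 -0.2 0 0 0 -1")

```text
time_s: 15.92
position: [0.6013, -0.0711, 0.105]
tcp_rot: [[-0.325, -0.946, -0.013], [-0.946, 0.325, 0.022], [-0.016, 0.02, -1.0]]
contact_force: [-20.6, 3.2, 30.4]
opening: 0.0002
```

>>> play_rows(steps="0.3 0 -0.1 0 0 0 -1;0 0 0.3 0 0 0 -1;0 0 2 0 0 0 -1;-1.5 0.5 3 0 0 0 -1;-1.5 0.5 3 0 0 0 -1;-1.5 0.5 3 0 0 0 -1;-1.5 0.5 0 0 0 0 -1;0 0 0 0 0 0 -1")

```text
time_s: 16.92
position: [0.5421, -0.0508, 0.2257]
tcp_rot: [[-0.326, -0.945, -0.011], [-0.945, 0.325, 0.025], [-0.02, 0.018, -1.0]]
contact_force: [-0.1, 0.2, 0.1]
opening: 0.0
```

Run:
```python
from h import *
c=env.calibration("wrist");np.save("cw9.npy",c,allow_pickle=True)
save("wrist","w9"); save("scene","s9",(220,130,400,250),4); save("side","d9",(220,150,400,290),4)
```

```text
(no output)
```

View pics/w9.png

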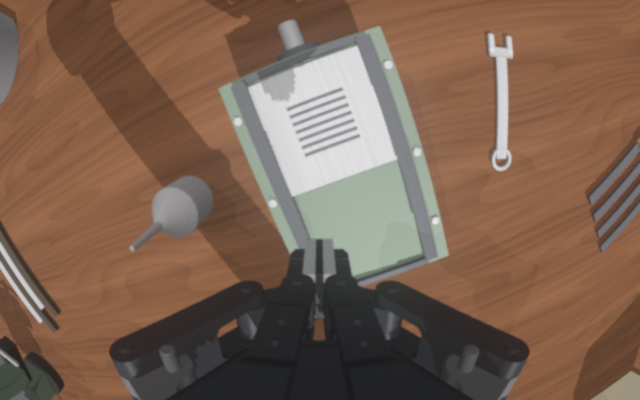

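View pics/d9.png

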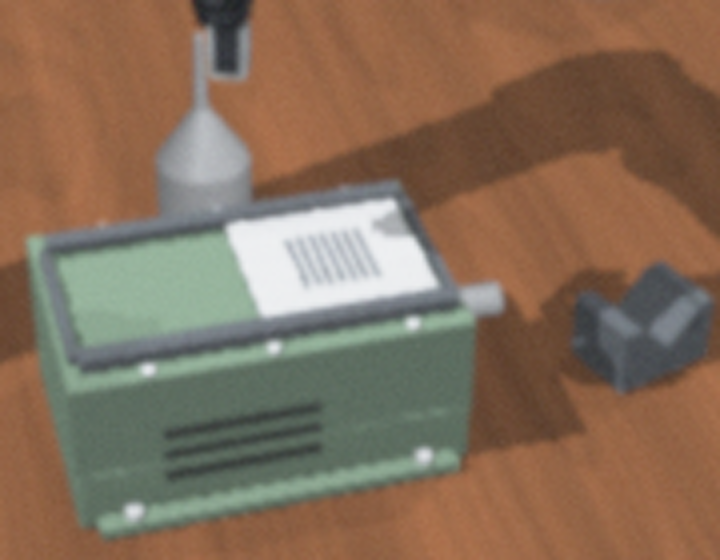

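View pics/s9.png

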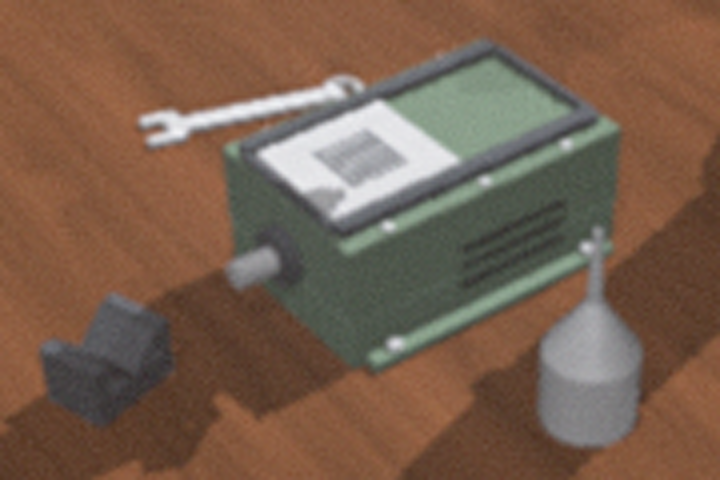

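The cover now meets the +x stop bar with no green gap in all three views. The bystanders are where they were, and the tool is clear at z = 0.226 with zero contact force. I'm handing in.

Run:
```python
from station import env
s=env.get_state();print(s["time_s"],abs(s["joint_velocities"]).max(),s["contact_force"]); print(env.finish_job())
```

```text
17.075 0.6108665624744096 [ 0.31189202 -0.45258564  0.60877128]
the job is handed in; nothing more can be done
None
```

I slid the cover fully open, turned the dial about 53° clockwise to the tab, and slid the cover fully shut again. The job was handed in at 17.1 s with the robot clear of everything.

- **Cover:** It started about 19 mm open. I pressed on it with the shut fingers at about 13 N and slid it to the stop at each end. The last push on closing met the end stop at about 21 N sideways and 30 N down. All three cameras then showed it against the +x stop bar with no gap.
- **Dial:** After I released it, the pointer measured 160.8° and the tab 159.7° to 160.4°, depending on how the dial's axis was found. That leaves about 0.5° to 1.1°, close to my measuring error, so I did not correct it.
- **Tab:** It measured 159.6° to 160.8° before the turn, so I saw no shift in the ring.
- **Bench:** I compared the first and last pictures by eye, and the wrench, oil can and vee block look unmoved. No check failed.

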